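# Pack the sample boxes into a tower

## Robot

A 7-joint arm with a two-finger parallel gripper is mounted at the origin on the work surface. World frame = base frame: x ahead of the robot, y to its left, z up, the work surface at z = 0. Lengths are in m, angles in rad, forces in N, time in s.
With the tool pointing down it reaches from about 0.4 to 0.9 m from the base axis. Payload 5.6 kg.
Tool frame: the origin (TCP) lies between the finger pads; the fingertips stand 11 mm ahead of it and the grasp point (between the pads) lies 8 mm behind it; z points along the fingers, y is the line along which they close (so a half turn about z gives the same grasp; the last joint's range is limited). The gripper opens to 92 mm and grips with 3 to 60 N. Pads are 20 mm wide; open, the fingers measure 128 mm over their backs; the gripper's body (75 mm by 189 mm) begins 69 mm behind the grasp point.
Start: joints at [1.282, 0.468, -0.012, 1.603, 0.006, 1.071, -0.056], TCP at [0.158, -0.63, 0.226] pointing down, gripper open.
Joint ranges: [-2.53, 2.53], [-0.31, 2.02], [-1.57, 1.55], [0.28, 2.44], [-1.29, 4.43], [0.15, 1.84], [-2.92, 2.92]. Speed limits (rad/s): [2.57, 2.57, 3.14, 3.14, 3.14, 3.14, 3.14].

## Interface

Orientations are given as a unit quaternion [w, x, y, z].
In Python, from station import arm, jaws, kin, vision, order, sensors gives the robot as it stands. Calls block until the motion is done:
- arm.move_ptp(position, orientation): joint-space move of the TCP to a pose.
- arm.move_l(position, attitude=None, v=0.15, guard=None): straight line of the TCP; attitude=None keeps the orientation; v is the mean speed in m/s. With guard (N) it stops when the force on the tool has changed by that much, and returns True; else False.
- arm.set_joints(angles): joint-space move.
- jaws.gripper_to(opening, grip_force=None): finger opening in m; grip_force is the grip in N (None keeps the last); returns when the fingers have stopped.
- arm.dwell(seconds).
- kin.ik(position, orientation): joint angles nearest the present ones, or None.
- vision.grab_frame(name): name is "scene" or "top" or "wrist"; returns a dict with "pixels" (384x512x3 uint8, red, green, blue), "fx", "fy", "cx", "cy" (pixels), "T" (4x4, takes a point from camera to world coordinates). Camera axes: x right, y down, z forward; pixel columns grow to the right and rows downward; lengths in m; the calibration is good to about 2 mm. A picture is of the moment at which its call begins. There is no depth.
A pose or a line that the arm cannot do raises arm.MotionError and nothing moves.
- order.sign_off(): hands the job in; it is judged then, once.
Readings, each from a call of its own:
- sensors.get_time_s(): time.
- sensors.get_joint_pos(): joint angles.
- sensors.get_dq(): joint speeds.
- sensors.get_tau(): joint torques, N m.
- sensors.get_position(): TCP position.
- sensors.get_ee_rot(): TCP orientation.
- sensors.get_wrist_force(): force on the tool from outside, world axes, zero at the start.
- sensors.get_moment(): the same for the moment, N m.
- sensors.get_finger_gap(): finger opening in m.
- sensors.get_finger_force(): force on a finger pad.
Only numpy, scipy, OpenCV 4.12 (cv2) and the standard library are available. Lean on these libraries where they do the work, as an engineer would, in place of code of your own. Each camera call takes 0.05 s, during which the arm holds its last target. There are 200 camera calls.

## Task

Clear up the sample bench. First take the empty tubs one by one off the nested pile on the deep sample box and stand them upright, side by side and no longer nested, in the white tray; then set the deep box on the grey base, and stack all the shallow boxes on top of it in one tower, in any order, each squarely seated with its four feet fully home in the recesses of the lid below. Leave the other bottles, jars and glassware standing where they are.

Things in the scene. Friction and masses are not known exactly. Their poses are not given: they have to be found in the camera images.
- stand: Grey base box with the same white lid, fixed to the bench, 126 x 76 mm, 46 mm tall; origin under its centre, x along its length. The tower is built on it.
- stand_seat (a point): Centre of the base's lid at the level of the recess floors, 40 mm above the bench (lid top 6 mm higher); axes as the base. A box is home when its origin is at this point. Four corner recesses 17 x 17 mm, 6 mm deep, centred at x = +-44.5, y = +-19.5 mm (2.5 mm play round a foot).
- deep: Clear rigid sample box, white lid (fixed on), 112 mm (own x) x 62 mm (y), straight sides from z = 7 mm up. Origin: centre at the bottom of its feet, z up. Four feet 12 x 12 x 7 mm at x = +-44.5, y = +-19.5 mm; a half turn fits as well. This is the deep one: 67 mm tall in all, 61 mm to the recess floors, about 0.25 kg. At the start the pile of tubs stands on its lid.
- deep_seat (a point): Centre of the deep box's lid at the level of its recess floors: 61 mm above its origin, axes as the box. Four corner recesses 17 x 17 mm, 6 mm deep, centred at x = +-44.5, y = +-19.5 mm (2.5 mm play round a foot).
- tray: White draining tray, fixed, outside 278 (own x) x 128 (own y) x 22 mm, walls and floor 4 mm; origin under its centre.
- tray_in (a point): Centre of the tray's inner floor, axes as the tray; inside 270 x 120 mm, walls rise 18 mm above it. Three tubs fit in a row along x.
- flat1: Clear rigid sample box, white lid (fixed on), 112 mm (own x) x 62 mm (y), straight sides from z = 7 mm up. Origin: centre at the bottom of its feet, z up. Four feet 12 x 12 x 7 mm at x = +-44.5, y = +-19.5 mm; a half turn fits as well. A shallow one: 47 mm tall in all, 41 mm to the recess floors, about 0.16 kg. Two or three are present.
- flat1_seat (a point): Centre of flat1's lid at the level of its recess floors: 41 mm above its origin, axes as the box. Four corner recesses 17 x 17 mm, 6 mm deep, centred at x = +-44.5, y = +-19.5 mm (2.5 mm play round a foot).
- flat2: Clear rigid sample box, white lid (fixed on), 112 mm (own x) x 62 mm (y), straight sides from z = 7 mm up. Origin: centre at the bottom of its feet, z up. Four feet 12 x 12 x 7 mm at x = +-44.5, y = +-19.5 mm; a half turn fits as well. A shallow one: 47 mm tall in all, 41 mm to the recess floors, about 0.16 kg. Two or three are present.
- flat2_seat (a point): Centre of flat2's lid at the level of its recess floors: 41 mm above its origin, axes as the box. Four corner recesses 17 x 17 mm, 6 mm deep, centred at x = +-44.5, y = +-19.5 mm (2.5 mm play round a foot).
- flat3: Clear rigid sample box, white lid (fixed on), 112 mm (own x) x 62 mm (y), straight sides from z = 7 mm up. Origin: centre at the bottom of its feet, z up. Four feet 12 x 12 x 7 mm at x = +-44.5, y = +-19.5 mm; a half turn fits as well. A shallow one: 47 mm tall in all, 41 mm to the recess floors, about 0.16 kg. Two or three are present.
- flat3_seat (a point): Centre of flat3's lid at the level of its recess floors: 41 mm above its origin, axes as the box. Four corner recesses 17 x 17 mm, 6 mm deep, centred at x = +-44.5, y = +-19.5 mm (2.5 mm play round a foot).
- tub1: Empty clear tub, round, 66 mm tall, 45 g; origin: centre of its underside, z up. Foot 52 mm across up to z = 30 mm, then a step out to 66 mm across, straight up to the rim; wall 3.5 mm. Nested, the foot hangs loosely in the tub below (3.5 mm play), the step on its rim: each stands 36 mm above the one below. Bottom of the pile, on the deep box's lid.
- tub2: Empty clear tub, round, 66 mm tall, 45 g; origin: centre of its underside, z up. Foot 52 mm across up to z = 30 mm, then a step out to 66 mm across, straight up to the rim; wall 3.5 mm. Nested, the foot hangs loosely in the tub below (3.5 mm play), the step on its rim: each stands 36 mm above the one below. Middle of the pile.
- tub3: Empty clear tub, round, 66 mm tall, 45 g; origin: centre of its underside, z up. Foot 52 mm across up to z = 30 mm, then a step out to 66 mm across, straight up to the rim; wall 3.5 mm. Nested, the foot hangs loosely in the tub below (3.5 mm play), the step on its rim: each stands 36 mm above the one below. Top of the pile.
- flask: Bystander: green glass flask, 76 mm wide, 108 mm tall, beyond the boxes; origin under its centre.
- jar: Bystander: small jar, 42 mm across, 45 mm tall, in the midst of the sample boxes; origin under its centre.
- bottle: Bystander: plastic bottle, 52 mm across, 130 mm tall, behind the base; origin under its centre.
- beaker: Bystander: glass beaker, 70 mm across, 85 mm tall, beyond the boxes; origin under its centre.
- white_pot: Bystander: white screw-top pot, 70 mm across, 50 mm tall, near the robot; origin under its centre.
Mind the look-alikes: they are no part of the job. What is shaped like the tub2 but brown, red or yellow is not meant.

How it is judged:
On the way, in this order (a step that is already met when the one before it is completed fails the run):
1. all three tubs stand upright on the floor of the tray (x of tub1 in the frame of tray_in between -0.122 and 0.122 m and y of tub1 in the frame of tray_in between -0.045 and 0.045 m and z of each of tub1, tub2, tub3 in the frame of tray_in below 0.006 m and angle between each of tub1, tub2, tub3's own z axis and vertical below 0.1 rad and x of tub2 in the frame of tray_in between -0.122 and 0.122 m and y of tub2 in the frame of tray_in between -0.045 and 0.045 m and x of tub3 in the frame of tray_in between -0.122 and 0.122 m and y of tub3 in the frame of tray_in between -0.045 and 0.045 m), for 0.2 s.
2. the deep box is fully seated on the base (x of deep in the frame of stand_seat between -0.005 and 0.005 m and y of deep in the frame of stand_seat between -0.005 and 0.005 m and z of deep in the frame of stand_seat between -0.003 and 0.003 m and angle between the x axis of deep and the x axis of stand_seat, either way round below 0.12 rad and angle between deep's own z axis and vertical below 0.06 rad), for 0.2 s.
3. every shallow box is fully seated in the tower on the deep box (((x of flat1 in the frame of deep_seat between -0.005 and 0.005 m and y of flat1 in the frame of deep_seat between -0.005 and 0.005 m and z of flat1 in the frame of deep_seat between -0.003 and 0.003 m) or (x of flat1 in the frame of deep_seat between -0.01 and 0.01 m and y of flat1 in the frame of deep_seat between -0.01 and 0.01 m and z of flat1 in the frame of deep_seat between 0.038 and 0.044 m) or (x of flat1 in the frame of deep_seat between -0.015 and 0.015 m and y of flat1 in the frame of deep_seat between -0.015 and 0.015 m and z of flat1 in the frame of deep_seat between 0.079 and 0.085 m)) and angle between the x axis of each of flat1, flat2, flat3 and the x axis of stand_seat, either way round below 0.25 rad and angle between each of flat1, flat2, flat3's own z axis and vertical below 0.06 rad and ((x of flat2 in the frame of deep_seat between -0.005 and 0.005 m and y of flat2 in the frame of deep_seat between -0.005 and 0.005 m and z of flat2 in the frame of deep_seat between -0.003 and 0.003 m) or (x of flat2 in the frame of deep_seat between -0.01 and 0.01 m and y of flat2 in the frame of deep_seat between -0.01 and 0.01 m and z of flat2 in the frame of deep_seat between 0.038 and 0.044 m) or (x of flat2 in the frame of deep_seat between -0.015 and 0.015 m and y of flat2 in the frame of deep_seat between -0.015 and 0.015 m and z of flat2 in the frame of deep_seat between 0.079 and 0.085 m)) and ((x of flat3 in the frame of deep_seat between -0.005 and 0.005 m and y of flat3 in the frame of deep_seat between -0.005 and 0.005 m and z of flat3 in the frame of deep_seat between -0.003 and 0.003 m) or (x of flat3 in the frame of deep_seat between -0.01 and 0.01 m and y of flat3 in the frame of deep_seat between -0.01 and 0.01 m and z of flat3 in the frame of deep_seat between 0.038 and 0.044 m) or (x of flat3 in the frame of deep_seat between -0.015 and 0.015 m and y of flat3 in the frame of deep_seat between -0.015 and 0.015 m and z of flat3 in the frame of deep_seat between 0.079 and 0.085 m))), for 0.2 s.
At the end, for the whole second after the job is handed in: Tubs upright (0.1 rad) on the tray floor, none nested; deep box seated on the base, the shallow boxes in layers on it: each seat within 5 mm sideways (adding up by layers), 3 mm in height, deep box 0.12, others 0.25 rad in yaw (either way round), upright; all released and at rest (all of step 1 and all of step 2 and all of step 3 and contact force between the fingers and tub1 below 0.2 N and contact force between the fingers and tub2 below 0.2 N and contact force between the fingers and tub3 below 0.2 N and contact force between the fingers and deep below 0.2 N and contact force between the fingers and flat1 below 0.2 N and contact force between the fingers and flat2 below 0.2 N and contact force between the fingers and flat3 below 0.2 N and linear speed of each of tub1, tub2, tub3, deep, flat1, flat2, flat3 below 0.03 m/s); the robot touches nothing.
It fails at once if the flask is knocked over or shifted more than 5 cm (distance of flask from where it was at the start of the episode above 0.05 m or angle between flask's own z axis and vertical above 0.5 rad).
It fails at once if the jar is knocked over or shifted more than 5 cm (distance of jar from where it was at the start of the episode above 0.05 m or angle between jar's own z axis and vertical above 0.5 rad).
It fails at once if the bottle is knocked over or shifted more than 5 cm (distance of bottle from where it was at the start of the episode above 0.05 m or angle between bottle's own z axis and vertical above 0.5 rad).
It fails at once if the beaker is knocked over or shifted more than 5 cm (distance of beaker from where it was at the start of the episode above 0.05 m or angle between beaker's own z axis and vertical above 0.5 rad).
It fails at once if the white pot is knocked over or shifted more than 5 cm (distance of white_pot from where it was at the start of the episode above 0.05 m or angle between white_pot's own z axis and vertical above 0.5 rad).
Of flat1, flat2, flat3 only 2 to 3 are there at a start; the rules pass over those that are not, and their reading is None.
At some moment in a run one of flat1, flat2, flat3 may be knocked a few centimetres aside while the robot is not near it.
It also fails if it takes over 200 s, if anything falls off the work surface, if the arm or the gripper's body presses on something with over 40 N, if the wrist force passes 120 N, or if a joint passes its speed limit or range.

## Working session

There is one attempt and no reset: what is moved stays moved. The work goes in short steps, each a Python script; the robot and the scene stay as the last script left them, time stands still between calls to the robot, and variables do not carry over. Pictures are saved under pics/ and viewed, at most 14 in all, crops included, and the job is handed in when it is done.

```bash
ls; mkdir -p pics; python3 - <<'E'
from station import *
import cv2
for n in ["scene","top"]:
    f=vision.grab_frame(n)
    cv2.imwrite(f"pics/{n}0.png",cv2.resize(f["pixels"][:,:,::-1],(800,600),interpolation=cv2.INTER_CUBIC))
    print(n,f["fx"],f["fy"],f["cx"],f["cy"],f["T"])
f=vision.grab_frame("wrist");print(f["fx"],f["T"],sensors.get_ee_rot(),sensors.get_position())
E
```

```text
pics
scene 481.8843240931409 481.8843240931409 250.18285749228153 189.38987557792092 [[ 0.5535746   0.67346343 -0.48990016  1.13083764]
 [ 0.83273849 -0.45475455  0.31582418 -0.37560994]
 [-0.01008829 -0.58279097 -0.81255948  1.02572949]
 [ 0.          0.          0.          1.        ]]
top 410.92318936187525 410.92318936187525 259.7727002365605 190.5289281123779 [[ 3.93960634e-03 -9.88092426e-01  1.53811045e-01  3.79472577e-01]
 [-9.99816473e-01 -1.00829777e-03  1.91312134e-02 -3.22335433e-03]
 [-1.87483197e-02 -1.53858186e-01 -9.87915057e-01  1.25888550e+00]
 [ 0.00000000e+00  0.00000000e+00  0.00000000e+00  1.00000000e+00]]
269.72883880206075 [[ 0.24373026 -0.93584197 -0.25454933  0.22958879]
 [-0.96984036 -0.23580437 -0.06169262 -0.6122588 ]
 [-0.0022893   0.26190858 -0.96508997  0.38419086]
 [ 0.          0.          0.          1.        ]] [-6.69817982e-04  9.92462695e-01  1.22545217e-01 -1.42745093e-04] [ 0.15798811 -0.63007752  0.22483739]
```

View pics/scene0.png

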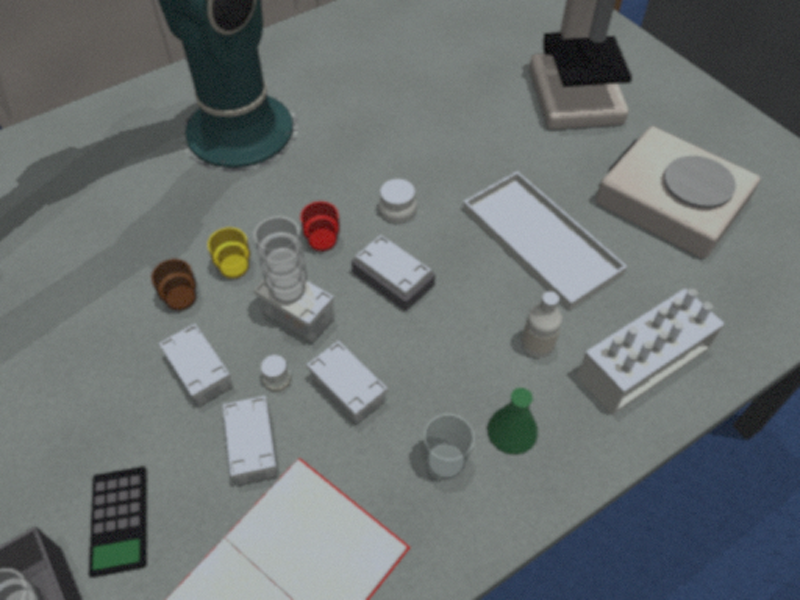

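View pics/top0.png

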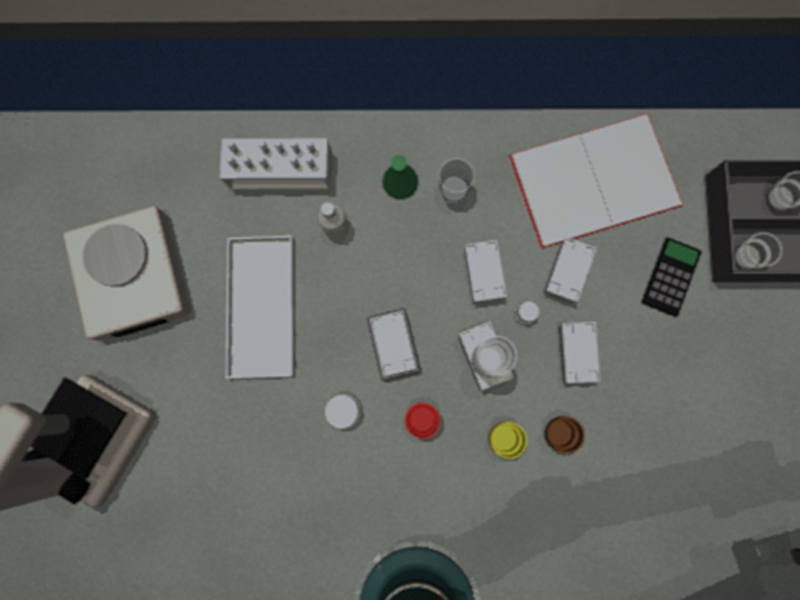

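The scene view shows the tub pile on the deep box at about (283,265), three shallow boxes at (195,362), (248,438) and (346,380), the base at (393,270) and the tray at (543,237). In the top view the base is at (394,343), the deep box at (485,358), the shallow boxes at (485,270), (571,270) and (580,352), the jar at (528,312) and the tray at (260,307).

```bash
cat > h.py <<'E'
from station import arm,jaws,kin,vision,order,sensors
import numpy as np, cv2
def cast(f,uv,z):
    uv=np.atleast_2d(np.asarray(uv,float)); T=f["T"]
    d=np.c_[(uv[:,0]-f["cx"])/f["fx"],(uv[:,1]-f["cy"])/f["fy"],np.ones(len(uv))]@T[:3,:3].T
    s=(z-T[2,3])/d[:,2]
    return T[:3,3]+d*s[:,None]
def proj(f,P):
    T=f["T"]; p=(np.asarray(P)-T[:3,3])@T[:3,:3]
    return np.array([f["fx"]*p[0]/p[2]+f["cx"],f["fy"]*p[1]/p[2]+f["cy"]])
def rects(f,z,thr=140,lo=(0.04,0.08),img=None):
    """white rectangles on plane z: list of (x,y,yaw of long side,length,width)"""
    p=f["pixels"] if img is None else img
    m=((p.min(2)>thr)&(p.max(2).astype(int)-p.min(2)<45)).astype(np.uint8)
    m=cv2.morphologyEx(m,cv2.MORPH_CLOSE,np.ones((3,3)))
    out=[]
    for c in cv2.findContours(m,cv2.RETR_EXTERNAL,cv2.CHAIN_APPROX_NONE)[0]:
        if cv2.contourArea(c)<150: continue
        w=cast(f,c[:,0],z)[:,:2]
        (x,y),(a,b),t=cv2.minAreaRect((w*1000).astype(np.float32))
        if a<b: a,b,t=b,a,t+90
        if b<lo[0]*1000: continue
        t=(t+90)%180-90
        out.append((round(x/1000,4),round(y/1000,4),round(np.radians(t),3),round(a),round(b)))
    return out
def quat(yaw):
    """tool down, tool x axis along yaw (so y, the closing line, is across it)"""
    return [0,np.cos(yaw/2),np.sin(yaw/2),0]
def wrap(y): return (y+np.pi/2)%np.pi-np.pi/2
E
python3 - <<'E'
from h import *
f=vision.grab_frame("top"); print(np.percentile(f["pixels"].min(2),[5,50,90,97,99]))
for t in (110,130,150):
    print(t)
    for r in rects(f,.047,t): print(r)
E
```

```text
[ 21. 104. 122. 163. 164.]
110
(0.3111, 0.7538, np.float64(0.102), 108, 50)
(0.3926, 0.4368, np.float64(0.605), 144, 129)
(0.6577, -0.645, np.float64(1.496), 56, 56)
(0.5095, 0.0559, np.float64(-1.411), 1203, 684)
(0.8559, 0.0702, np.float64(1.566), 701, 182)
130
(0.3126, 0.7569, np.float64(0.102), 95, 44)
(0.3546, 0.1411, np.float64(-1.566), 59, 57)
(0.4668, -0.3081, np.float64(0.035), 112, 63)
(0.4718, -0.1337, np.float64(0.774), 115, 76)
(0.4823, 0.0459, np.float64(0.248), 111, 62)
(0.6233, -0.1321, np.float64(0.151), 112, 63)
(0.5545, 0.3034, np.float64(0.032), 273, 125)
(0.6217, 0.5746, np.float64(0.299), 214, 184)
(0.8508, 0.2863, np.float64(1.568), 211, 81)
(0.7452, -0.3576, np.float64(0.296), 311, 302)
150
(0.3547, 0.1411, np.float64(0.016), 57, 53)
(0.465, -0.1259, np.float64(0.318), 99, 59)
(0.4656, -0.308, np.float64(0.037), 108, 59)
(0.4819, 0.0456, np.float64(0.248), 109, 59)
(0.623, -0.1318, np.float64(0.153), 110, 58)
(0.5474, 0.2991, np.float64(0.003), 260, 118)
(0.6215, 0.5748, np.float64(0.299), 208, 178)
(0.8491, 0.2857, np.float64(1.567), 207, 78)
(0.7457, -0.3578, np.float64(0.301), 308, 298)
```

```bash
python3 - <<'E'
from h import *
f=vision.grab_frame("scene"); g=vision.grab_frame("top")
a=cast(f,np.array([279,228])/1.5625,.205)[0]; b=cast(g,np.array([495,356])/1.5625,.205)[0]
print("pile",a,b)
print("C",cast(g,np.array([571,270])/1.5625,.047))
for r in rects(g,.022,130): 
    if r[3]>240: print(r)
p=(a+b)/2
for z in (.2,.3,.45): print(z,kin.ik([p[0],p[1],z],quat(0)))
for x in (.46,.55,.64): print(kin.ik([x,.30,.06],quat(0)))
arm.move_ptp([p[0]-.05,p[1],.40],quat(0))
w=vision.grab_frame("wrist"); np.savez("w1.npz",**w)
cv2.imwrite("pics/w1.png",w["pixels"][:,:,::-1]); print(w["T"],w["cx"],w["cy"],sensors.get_position(),proj(w,[p[0],p[1],.205]))
E
```

```text
pile [ 0.44596876 -0.12340745  0.205     ] [ 0.44729227 -0.12882396  0.205     ]
C [[ 0.62213835 -0.2956252   0.047     ]]
(0.5581, 0.3098, np.float64(0.032), 279, 128)
(0.7527, -0.3649, np.float64(0.296), 318, 308)
0.2 [ 0.55331418  0.21748216 -0.39218688  2.04676712  0.10580414  0.89613228
 -1.4675603 ]
0.3 [ 0.60992241  0.10238431 -0.43215158  1.92659998  0.04751995  1.12240536
 -1.4116453 ]
0.45 [ 0.66087802  0.0144135  -0.45779409  1.68018291  0.00641811  1.44848273
 -1.36845429]
[-0.02010094  0.70549197 -0.81483238  1.92353007  0.69944578  0.82246631
 -2.79010843]
[-0.07535538  0.75139839 -0.67203617  1.73606464  0.59136986  0.86694366
 -2.58271684]
[-0.11954993  0.82857027 -0.5689439   1.52179407  0.51257661  0.94342622
 -2.4173922 ]
[[-9.64188206e-04 -9.64971897e-01 -2.62351499e-01  4.70350648e-01]
 [-9.99998995e-01  6.57801653e-04  1.25567085e-03 -1.27030918e-01]
 [-1.03911183e-03  2.62352446e-01 -9.64971561e-01  5.59172950e-01]
 [ 0.00000000e+00  0.00000000e+00  0.00000000e+00  1.00000000e+00]] 253.12056067931695 193.60084184224408 [ 0.39654221 -0.12691131  0.39972079] [252.7141607  139.32171592]
```

View pics/w1.png

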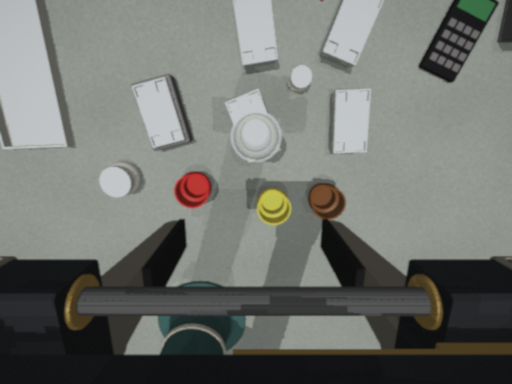

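The wrist view shows the pile's rim ring centred at (256,136), with the flats at (255,30), (352,20) and (351,121) and the base at (160,110). Picking the first tub.

```bash
cat >> h.py <<'E'
TRAY=(0.5581,0.3098,0.032)
def tub(p,rim,tx):
    """take the tub at p with rim height, stand it at tray x = tx"""
    q=quat(0.); z=rim-.014-.008
    jaws.gripper_to(.092)
    arm.move_ptp([p[0],p[1],.32],q)
    arm.move_l([p[0],p[1],z],v=.12)
    jaws.gripper_to(.05,12); print("gap",sensors.get_finger_gap())
    arm.move_l([p[0],p[1],z+.06],v=.08)
    arm.move_l([p[0],p[1],.33],v=.2)
    c=np.array(TRAY[:2])+tx*np.array([np.cos(TRAY[2]),np.sin(TRAY[2])])
    q=quat(TRAY[2])
    arm.move_ptp([c[0],c[1],.30],q)
    arm.move_l([c[0],c[1],.09],q,v=.2)
    hit=arm.move_l([c[0],c[1],.044],v=.04,guard=3)
    print("hit",hit,sensors.get_position(),"gap",sensors.get_finger_gap(),"t",sensors.get_time_s())
    jaws.gripper_to(.088)
    arm.move_l([c[0],c[1],.20],v=.2)
E
python3 - <<'E'
from h import *
w=np.load("w1.npz"); p=cast(w,[256,136],.205)[0]; print(p)
p=np.r_[p[:2],0]
tub(p,.205,.085)
arm.move_ptp([p[0]-.05,p[1],.36],quat(0))
w=vision.grab_frame("wrist"); np.savez("w2.npz",**w)
g=vision.grab_frame("top")
a=cv2.resize(g["pixels"][90:290,60:360],(600,400)); b=w["pixels"][0:230]
cv2.imwrite("pics/w2.png",np.vstack([np.pad(a,((0,0),(0,0),(0,0))),np.pad(cv2.resize(b[:,100:400],(600,460))[:200*1],((0,0),(0,0),(0,0)))])[:,:,::-1])
cv2.imwrite("pics/w2w.png",cv2.resize(b,(768,345))[:,:,::-1])
E
```

```text
[ 0.45082406 -0.13034718  0.205     ]
gap 0.0650573602223196
hit True [0.64274204 0.31239635 0.04802618] gap 0.065175960479255 t 10.3417
```

View pics/w2w.png

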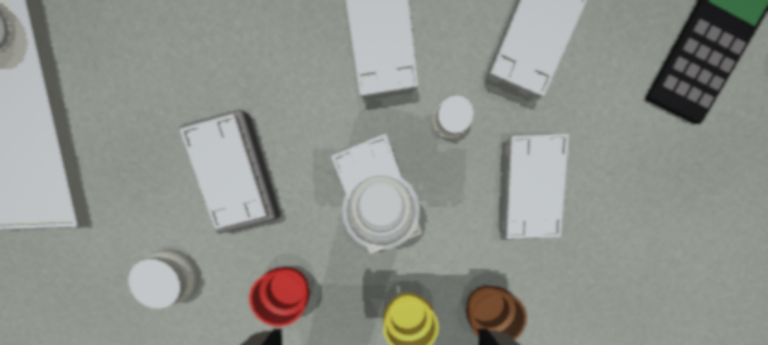

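The first tub stands in the tray (contact at the expected height). The remaining pile's rim is at (381,212) in this 1.5x view. On to the next two.

```bash
python3 - <<'E'
from h import *
w=np.load("w2.npz"); p=cast(w,[254,141.3],.169)[0]; print(p)
tub(p,.169,0)
tub(p,.133,-.085)
arm.move_ptp([p[0]-.06,p[1],.36],quat(0))
w=vision.grab_frame("wrist"); np.savez("w3.npz",**w)
g=vision.grab_frame("top"); np.savez("g3.npz",**g)
a=cv2.resize(g["pixels"][90:290,100:400],(675,450))
cv2.imwrite("pics/g3.png",a[:,:,::-1])
cv2.imwrite("pics/w3.png",cv2.resize(w["pixels"][:260],(768,390))[:,:,::-1])
for r in rects(w,.067,135): print(r)
for r in rects(g,.067,130): print(r)
E
```

```text
[ 0.44926491 -0.13057469  0.169     ]
gap 0.0659597502569428
hit True [0.55776602 0.30980497 0.04780037] gap 0.06526038448893644 t 22.0167
gap 0.06415649714689181
hit True [0.47290276 0.30698081 0.04801826] gap 0.06451244374779277 t 33.4667
(0.0382, 0.0957, np.float64(0.003), 81, 54)
(0.0494, -0.2835, np.float64(-1.568), 185, 75)
(0.1972, -0.2545, np.float64(0.003), 76, 60)
(0.2269, -0.1259, np.float64(-0.258), 152, 70)
(0.4103, -0.133, np.float64(-1.569), 945, 443)
(0.3122, 0.7428, np.float64(0.102), 101, 46)
(0.3563, 0.1387, np.float64(0.023), 59, 57)
(0.4728, -0.1226, np.float64(0.372), 84, 63)
(0.4974, -0.3025, np.float64(1.537), 63, 52)
(0.4807, 0.0448, np.float64(0.247), 111, 63)
(0.6197, -0.1302, np.float64(0.161), 113, 64)
(0.5512, 0.2994, np.float64(0.032), 271, 125)
(0.6176, 0.5649, np.float64(0.298), 213, 183)
(0.843, 0.2815, np.float64(1.567), 210, 80)
(0.739, -0.3517, np.float64(0.299), 309, 298)
```

View pics/g3.png

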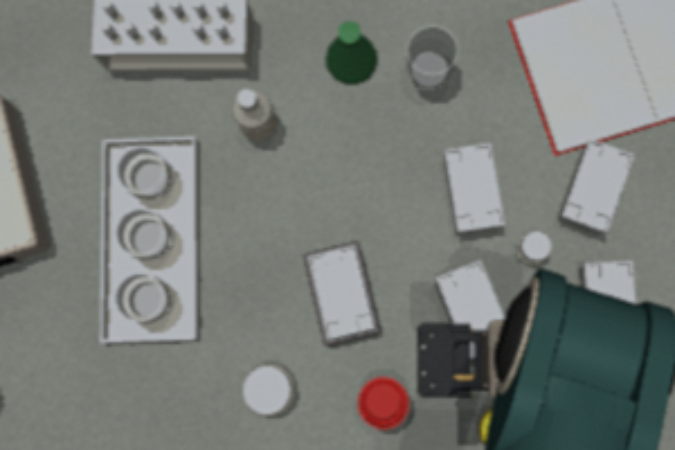

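View pics/w3.png

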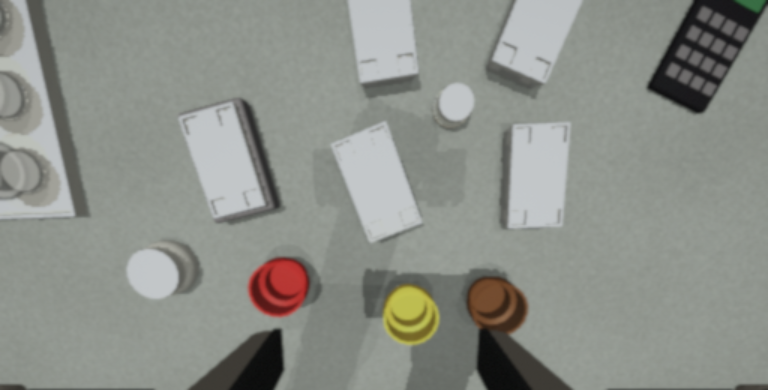

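All three tubs stand apart in the tray: (145,173), (143,233) and (146,298) in the top crop. The deep box is now clear at (377,182) in the wrist view, yaw about 0.33. Next I'll look from above it and the base, then move the box.

```bash
cat >> h.py <<'E'
def lid(f,c,z):
    """lid rectangle nearest 112x62 near c at plane z"""
    u,v=proj(f,[c[0],c[1],z]); best=None
    r=int(f["fx"]*.095/(f["T"][2,3]-z))
    u0,v0=max(int(u)-r,0),max(int(v)-r,0)
    p=f["pixels"][v0:v0+r*2,u0:u0+r*2]; g=cv2.GaussianBlur(p.min(2),(3,3),0)
    for t in range(115,215,4):
        m=((g>t)&(p.max(2).astype(int)-p.min(2)<45)).astype(np.uint8)
        m=cv2.morphologyEx(m,cv2.MORPH_CLOSE,np.ones((7,7)))
        for k in cv2.findContours(m,cv2.RETR_EXTERNAL,cv2.CHAIN_APPROX_NONE)[0]:
            if cv2.contourArea(k)<800: continue
            w=cast(f,k[:,0]+[u0,v0],z)[:,:2]
            (x,y),(a,b),th=cv2.minAreaRect((w*1000).astype(np.float32))
            if a<b: a,b,th=b,a,th+90
            fill=cv2.contourArea((w*1000).astype(np.float32))/(a*b)
            e=abs(a-112)+abs(b-62)+30*(1-fill)
            if np.hypot(x/1000-c[0],y/1000-c[1])<.06 and (best is None or e<best[0]): best=(e,x/1000,y/1000,wrap(np.radians(th)),a,b,t)
    return best
def look(c,yaw,z,n=2,save=None):
    """view from above lid at c (height z): twice, recentred; returns x,y,yaw"""
    for i in range(n):
        arm.move_ptp([c[0]-.074*np.cos(yaw),c[1]-.074*np.sin(yaw),z+.20],quat(yaw))
        arm.dwell(.2)
        f=vision.grab_frame("wrist"); b=lid(f,c,z)
        if save: cv2.imwrite(f"pics/{save}.png",f["pixels"][:,:,::-1])
        print("lid",np.round(b,4) if b else b)
        c=b[1:3]; yaw=b[3]
    return np.array([*c,yaw])
def pick(b,zg,top):
    """b: x,y,yaw; zg: grasp height"""
    q=quat(b[2]); jaws.gripper_to(.084)
    arm.move_ptp([b[0],b[1],top+.08],q)
    print("pickhit",arm.move_l([b[0],b[1],zg-.008],v=.1,guard=15))
    jaws.gripper_to(.04,35); print("gap",sensors.get_finger_gap())
    arm.move_l([b[0],b[1],.34],v=.15)
def place(s,zseat,zg):
    q=quat(s[2]); z=zseat+zg-.008
    arm.move_ptp([s[0],s[1],max(z+.06,.25)],q)
    arm.move_l([s[0],s[1],z+.012],q,v=.15); arm.dwell(.3)
    R=np.array([[np.cos(s[2]),-np.sin(s[2])],[np.sin(s[2]),np.cos(s[2])]])
    for dx,dy in [(0,0),(2,0),(-2,0),(0,2),(0,-2),(2,2),(-2,-2),(2,-2),(-2,2),(4,0),(-4,0)]:
        d=R@np.array([dx,dy])/1000
        arm.move_l([s[0]+d[0],s[1]+d[1],z+.010],v=.05); arm.dwell(.15)
        hit=arm.move_l([s[0]+d[0],s[1]+d[1],z-.002],v=.02,guard=6)
        h=sensors.get_position()[2]-z
        print("place",dx,dy,hit,"dz mm",round(h*1000,2),"t",sensors.get_time_s())
        if h<.0025: break
    jaws.gripper_to(.084); 
    p=sensors.get_position(); arm.move_l([p[0],p[1],p[2]+.12],v=.15)
    return h
E
python3 - <<'E'
from h import *
s=look((.482,.046),.25,.046,save="s")
w=np.load("w3.npz"); c=cast(w,[377/1.5,182/1.5],.067)[0][:2]
d=look(c,.33,.067,save="d")
np.save("s.npy",s);np.save("d.npy",d); print(s,d,sensors.get_time_s())
cv2.imwrite("pics/sd.png",np.hstack([cv2.imread("pics/s.png")[:,90:420],cv2.imread("pics/d.png")[:,90:420]]))
E
```

```text
lid [2.677200e+00 4.835000e-01 4.680000e-02 2.474000e-01 1.102838e+02
 6.176900e+01 1.670000e+02]
lid [2.700300e+00 4.834000e-01 4.680000e-02 2.477000e-01 1.102718e+02
 6.226060e+01 1.630000e+02]
lid [ 1.393400e+00  4.601000e-01 -1.261000e-01  3.803000e-01  1.117589e+02
  6.194110e+01  1.710000e+02]
lid [ 1.689500e+00  4.605000e-01 -1.259000e-01  3.768000e-01  1.114632e+02
  6.225200e+01  1.670000e+02]
[0.48335452 0.04676829 0.24774649] [ 0.46053299 -0.1258517   0.3768362 ] 39.7917
```

View pics/sd.png

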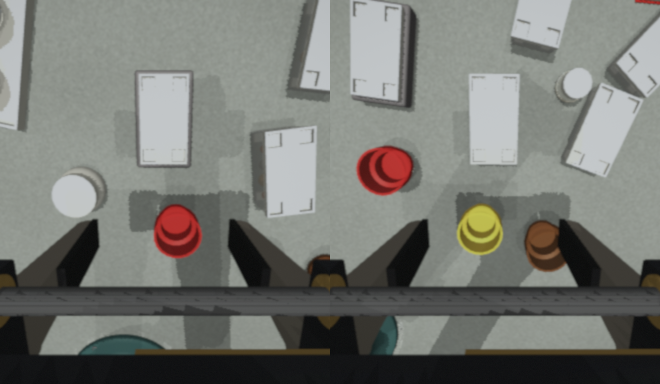

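Lids are cleanly found: the base at (164,118) on the left, and the deep box at (494,119) on the right. Picking and placing the deep box.

```bash
python3 - <<'E'
from h import *
s=np.load("s.npy");d=np.load("d.npy")
pick(d,.042,.067)
h=place(s,.040,.042)
t=look(s[:2],s[2],.107,save="t1"); np.save("t.npy",t)
print(t-s,sensors.get_time_s())
g=vision.grab_frame("top")
cv2.imwrite("pics/g4.png",cv2.resize(g["pixels"][90:290,100:450],(788,450))[:,:,::-1])
for r in rects(g,.047,130): print(r)
E
```

```text
pickhit False
gap 0.061876038730684826
place 0 0 True dz mm 0.25 t 47.8667
lid [1.459700e+00 4.821000e-01 4.700000e-02 2.430000e-01 1.116756e+02
 6.230780e+01 1.630000e+02]
lid [1.474900e+00 4.826000e-01 4.710000e-02 2.407000e-01 1.115773e+02
 6.165990e+01 1.670000e+02]
[-0.00078305  0.0003455  -0.00703023] 50.675
(0.311, 0.7553, np.float64(0.102), 103, 47)
(0.6238, -0.1325, np.float64(0.151), 114, 65)
(0.5541, 0.3045, np.float64(0.032), 276, 127)
(0.6216, 0.5744, np.float64(0.3), 216, 187)
(0.8508, 0.2862, np.float64(1.567), 213, 81)
(0.689, -0.3657, np.float64(0.136), 466, 306)
```

View pics/g4.png

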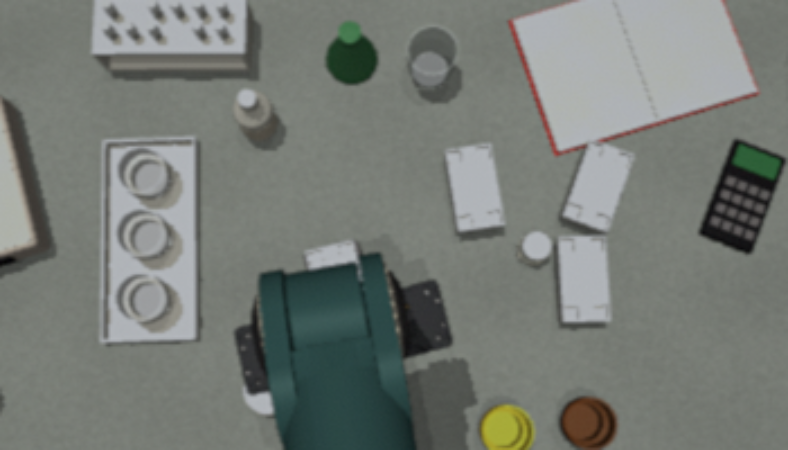

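The deep box is seated. One flat has been knocked towards the jar: it is now at (584,280), with the jar at (537,247). The others are at (474,188) and (598,187). Stacking the free one first.

```bash
python3 - <<'E'
from h import *
t=np.load("t.npy")
b=look((.6235,-.132),.15,.047,save="b")
pick(b,.034,.047)
place(t,.101,.034)
t=look(t[:2],t[2],.148); np.save("t.npy",t); 
g=vision.grab_frame("top")
for n,px in (("A",(584,280)),("C",(598,187))): print(n,cast(g,[100+px[0]/2.25,90+px[1]/2.25],.047))
c=cast(g,[100+584/2.25,90+280/2.25],.047)[0][:2]
a=look(c,0,.047,save="a"); np.save("a.npy",a); print(sensors.get_time_s())
E
```

```text
lid [ 1.409400e+00  6.238000e-01 -1.297000e-01  1.472000e-01  1.121081e+02
  6.172500e+01  1.670000e+02]
lid [ 1.521500e+00  6.242000e-01 -1.297000e-01  1.523000e-01  1.116032e+02
  6.177050e+01  1.670000e+02]
pickhit False
gap 0.06152157129800716
place 0 0 True dz mm 0.29 t 60.1333
lid [1.951600e+00 4.816000e-01 4.730000e-02 2.397000e-01 1.117025e+02
 6.237050e+01 1.670000e+02]
lid [1.312900e+00 4.821000e-01 4.740000e-02 2.354000e-01 1.116994e+02
 6.198830e+01 1.670000e+02]
A [[ 0.49717465 -0.27394799  0.047     ]]
C [[ 0.62119062 -0.29659693  0.047     ]]
lid [ 1.62560e+00  5.02100e-01 -2.70700e-01  2.32000e-02  1.11875e+02
  6.12125e+01  1.71000e+02]
lid [ 2.587300e+00  5.018000e-01 -2.712000e-01  2.380000e-02  1.102542e+02
  6.211510e+01  1.710000e+02]
65.1
```

View pics/a.png

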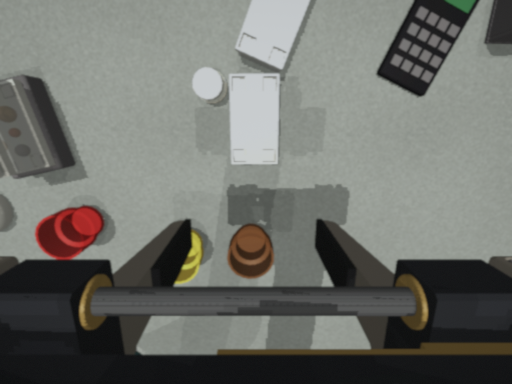

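The displaced flat is at (254,118) with the jar beside its far left end at (210,86), so I'll grip it 12 mm towards the near end to stay clear.

```bash
sed -i 's/jaws.gripper_to(.084)$/jaws.gripper_to(.078)/;s/jaws.gripper_to(.084); $/jaws.gripper_to(.078)/;s/b\[2\]); jaws.gripper_to(.084)/b[2]); jaws.gripper_to(.078)/' h.py; python3 - <<'E'
from h import *
t=np.load("t.npy");a=np.load("a.npy")
sh=lambda b,d: np.array([b[0]+d*np.cos(b[2]),b[1]+d*np.sin(b[2]),b[2]])
pick(sh(a,-.012),.034,.047)
place(sh(t,-.012),.142,.034)
t=look(t[:2],t[2],.189); np.save("t.npy",t)
c=look((.621,-.2966),-.35,.047,save="c"); np.save("c.npy",c); print(sensors.get_time_s())
E
```

```text
pickhit False
gap 0.06168653365991805
place 0 0 True dz mm 0.44 t 72.85
lid [2.033100e+00 4.819000e-01 4.770000e-02 2.362000e-01 1.111651e+02
 6.204560e+01 1.710000e+02]
lid [2.048700e+00 4.823000e-01 4.800000e-02 2.368000e-01 1.114137e+02
 6.252700e+01 1.670000e+02]
lid [ 13.4924   0.6266  -0.2949  -0.3666 106.6172  56.7273 199.    ]
lid [ 13.4609   0.627   -0.2945  -0.3447 106.7617  56.9245 199.    ]
77.7083
```

View pics/c.png

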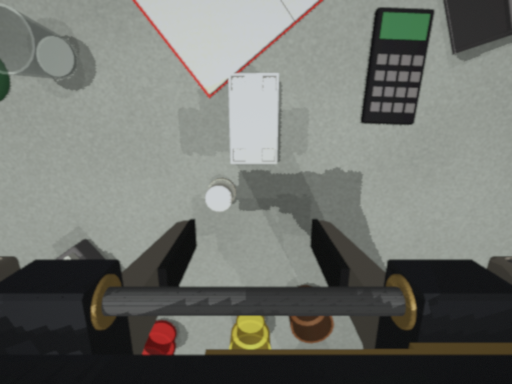

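The last flat fills columns 229–279 and rows 73–164, centre (254,118.5). The red-edged book behind it spoils the mask, so I use this pixel reading directly.

```bash
python3 - <<'E'
from h import *
t=np.load("t.npy")
f=vision.grab_frame("wrist"); p=cast(f,[254.3,118.3],.047)[0]; print(p)
pick(np.array([p[0],p[1],-.36]),.034,.047)
place(t,.183,.034)
t2=look(t[:2],t[2],.230,save="t4"); print(t2-t, t2-np.load("s.npy"))
arm.move_ptp([.40,-.35,.40],quat(0)); arm.dwell(.5)
print(sensors.get_time_s())
g=vision.grab_frame("top")["pixels"][90:290,60:410]; s=vision.grab_frame("scene")["pixels"][90:290,80:430]
cv2.imwrite("pics/end.png",cv2.resize(np.vstack([g,s]),(525,600))[:,:,::-1])
E
```

```text
[ 0.62802553 -0.29692625  0.047     ]
pickhit False
gap 0.061717014530117846
place 0 0 True dz mm 0.52 t 85.4583
lid [1.464800e+00 4.797000e-01 4.780000e-02 2.329000e-01 1.118169e+02
 6.215410e+01 1.670000e+02]
lid [1.733900e+00 4.802000e-01 4.770000e-02 2.321000e-01 1.114923e+02
 6.182010e+01 1.710000e+02]
[-0.00207318 -0.00026911 -0.00471603] [-0.00315234  0.00092248 -0.01564484]
90.2583
```

View pics/end.png

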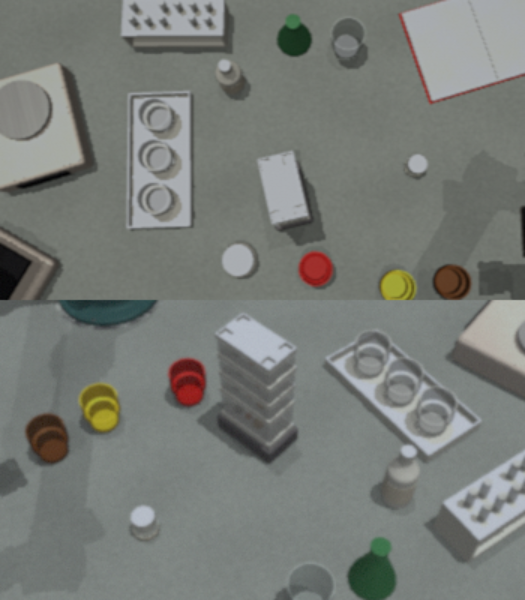

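The tower stands straight at (255,385) in the lower picture, with four boxes on the base. All three tubs are upright in the tray and the bystanders are untouched.

```bash
python3 -c "
from station import order
print(order.sign_off())"
```

```text
the job is handed in; nothing more can be done
None
```

The job is handed in: the three tubs stand un-nested in the tray, and the deep box and all three shallow boxes are seated in one tower on the base; I last read the clock at 90 s of the 200 s allowed, and the hand-in returned no verdict.

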